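# Check the studio scale with its weight

## Task

Check the bench scale: take the larger of the two metal weights out of the rack under the wire shelf, stand it upright on the cork pad and let go of it there, then pick it up again and lower it gently inside the clear screen so that it stands in the middle of the scale's pan, and let go. Do not let the pan be knocked down to its stop, and leave the smaller weight, the white dish and the pliers where they are.

Things in the scene. Friction and masses are not known exactly. Their poses are not given: they have to be found in the camera images.
- check_weight: The larger check weight, plain aluminium, about 550 g, 105 mm high, standing on the left or right place of the rack. Round body 60 mm diameter, 70 mm high; above it a neck of 18 mm diameter and a round knob of 30 mm diameter, from 84 to 105 mm above the foot. Origin: centre of its underside, z up. Under the shelf there is room to grip only its body, from the front with a tilted tool.
- small_weight: The smaller check weight, same shape and material, about 180 g, body 44 mm diameter and 45 mm high, knob 24 mm diameter, 75 mm high in all, standing on the rack's other place, about 100 mm from the larger one (centre to centre). Origin: centre of its underside. Bystander.
- rack: Fixed rack, open to its -x. Wooden foot, top 12 mm above the table, x -60 to +100 mm, y +-130; lip at x -60 to -52, 20 mm high. Wire shelf, underside 174 mm up, x -5 to +100, with a basket on it (to 245 mm), on four 10 mm legs at y +-123, x +40 and +90. The weights stand near x = 0, y = +-50 mm. Origin: on the table, below the middle of the row of weights.
- pad: Fixed square cork pad on the table, 100 x 100 x 4 mm. Origin: centre of its underside; top 4 mm above it.
- scale: Fixed bench scale, grey housing 42 mm high, x -70 to +130, y +-85 mm, display on its +x side. A clear square screen, open above, surrounds the pan: walls 4 mm thick, 94 mm inside, top 117 mm above the table; a gripper on the large weight's body does not fit inside it, one on its knob stays above it. Origin: on the table, below the centre of the pan.
- pan_top (a point): Centre of the upper face of the round steel pan (84 mm diameter, marked with a 60 mm circle and a centre dot). It is 85 mm above the table when empty and sinks with the pan.
- pan (a joint): How far the sprung pan is pressed down, in m: 0 empty, about 0.009 under the larger weight, 0.028 at its stop (about 600 N per m).
- dish: White round open dish, 84 mm diameter at the rim, 45 mm high, loose on the table. Origin: centre of its underside. Bystander.
- pliers: Pliers with two yellow handles, about 155 mm long, 66 mm across the handles, 16 mm high, lying loose on the table. Origin: on the table at the pivot; jaws to +x, handles to -x. Bystander.

How it is judged:
By the outcome, as a careful person would: the job done as asked, in the order asked, and still so for the second after the job is handed in, with the robot touching nothing.
It also fails if it takes over 72 s, if anything falls off the work surface, if the arm or the gripper's body presses on something with over 40 N, if the wrist force passes 120 N, or if a joint passes its speed limit or range.

## Robot

A 7-joint arm with a two-finger parallel gripper is mounted at the origin on the work surface. World frame = base frame: x ahead of the robot, y to its left, z up, the work surface at z = 0. Lengths are in m, angles in degrees, forces in N, time in s.
With the tool pointing down it reaches from about 0.35 to 0.9 m from the base axis. Payload 7.2 kg.
Tool frame: the origin (TCP) lies at the centre of the arm's flange, where the gripper is bolted on; the fingertips stand 182 mm ahead of it and the grasp point (between the pads) lies 163 mm ahead of it (manip.tcp_to_grasp is the distance from the TCP to the grasp point, in m); z points along the fingers, y is the line along which they close (so a half turn about z gives the same grasp; the last joint's range is limited). The gripper opens to 88 mm and grips with 3 to 60 N. Pads are 20 mm wide; open, the fingers measure 115 mm over their backs; the gripper's body (75 mm by 178 mm) begins 61 mm behind the grasp point.
Start: joints at [61.18, 23.554, -0.728, 91.456, 0.321, 64.991, -4.71], TCP at [0.263, -0.567, 0.405] pointing down, gripper open.
Joint ranges: [-169.25, 169.25], [-16.82, 113.86], [-84.01, 82.57], [7.8, 145.47], [-59.2, 239.2], [7.22, 106.19], [-163.78, 163.78]. Speed limits (degrees/s): [136.94, 136.94, 172.46, 172.46, 180, 180, 180].

## Interface

Orientations are given as a 3x3 rotation matrix whose columns are the frame's x, y, z axes.
In Python, from cell import telemetry, snapshot, camera_model, job, manip gives the robot as it stands. The module is installed in compiled form; this text tells all that it offers.
- The arm moves only by the shell command python3 -m inch 'ROWS' [FORCE]. ROWS is JSON, a list of rows, each a list of 7 numbers: the shift along the world's x, y, z normalised to -1 to 1, where 1 is 0.03 m, then the turn, a rotation vector about the world's x, y, z normalised to -1 to 1, where 1 is 0.1 rad, then the closure, from -1 (fully open) to 1 (shut). A call has exactly 5 rows; each row shifts and turns the commanded pose from where the row before left it; what a row does not reach is not made up. A row lasts 1/12 s, in which the tool goes at most 41.7 mm and 7.16 degrees, less where a joint would pass 70% of its speed; a pose out of reach is approached as far as the arm can. A call with a number of a shift or a turn outside -1 to 1 is refused whole. A call with a gripper value outside its range is refused whole. The fingers move at their own pace and stop on an object; FORCE is the grip in N (left out, the last holds). Time passes only in rows, so rows that do not move let the fingers close, or fill a call up. It gives the time, the measured TCP pose, the force, the opening and the grip force at its end, in the units of the state.
- telemetry.state(): the state, without advancing time (a new reading comes with each control period).
- snapshot(name): name is "scene" or "side" or "wrist"; returns the picture (400x640x3 uint8, blue, green, red); there is no depth.
- camera_model(name): a dict with "mtx" (3x3 intrinsics, pixels), "extrinsics" (4x4, takes a point from camera to world coordinates); the wrist camera has in their place "T_tool_cam" (4x4, takes a point from camera to tool coordinates, whose origin is the TCP and whose axes are the flange's). Camera axes: x right, y down, z forward; pixel columns grow to the right and rows downward; lengths in m; the calibration is good to about 2 mm. A picture is of the moment at which its call begins: read the wrist's pose just before it. camera_model takes no time and is no camera call.
- job.hand_in(): hands the job in; it is judged then, once.
The state is a dict: "t": time; "joint_positions": joint angles; "qd": joint speeds; "joint_efforts": joint torques, N m; "ee_pos": TCP position; "ee_rot": TCP orientation; "wrist_force": force on the tool from outside, world axes, zero at the start; "wrist_torque": the same for the moment, N m; "grip_width": finger opening in m; "grasp_force": force on a finger pad.
Only numpy, scipy, OpenCV 4.12 (cv2) and the standard library are available. Lean on these libraries where they do the work, as an engineer would, in place of code of your own. Each camera call takes 0.05 s, during which the arm holds its last target. There are 200 camera calls.

## Working session

There is one attempt and no reset: what is moved stays moved. The work goes in short steps, Python scripts to look and compute and a shell command to move; the robot and the scene stay as the last step left them, time stands still between calls to the robot, and variables do not carry over. Pictures are saved under pics/ and viewed, at most 10 in all, crops included, and the job is handed in when it is done.

```bash
mkdir -p pics
python3 - <<'E'
from cell import telemetry, snapshot, camera_model, manip
import cv2, numpy as np
np.set_printoptions(precision=4,suppress=True)
s=telemetry.state(); print({k:np.round(v,3).tolist() for k,v in s.items()})
for n in ("scene","side","wrist"):
    cv2.imwrite(f"pics/{n}0.png",snapshot(n)); m=camera_model(n); print(n,[np.array(v) for v in m.values()])
E
```

```text
{'t': 0.0, 'joint_positions': [61.18, 23.6, -0.729, 91.503, 0.321, 64.991, -4.711], 'qd': [-0.023, -0.011, -0.081, -0.078, 0.011, 0.051, 0.033], 'joint_efforts': [0.0, -58.796, 0.642, -29.107, -0.054, 0.018, 0.0], 'ee_pos': [0.263, -0.567, 0.404], 'ee_rot': [[0.907, 0.421, -0.001], [0.421, -0.907, 0.001], [-0.0, -0.002, -1.0]], 'wrist_force': [0.213, -0.828, 0.422], 'wrist_torque': [-0.057, -0.023, -0.009], 'grasp_force': 0.0, 'grip_width': 0.088}
scene [array([[472.6434,   0.    , 314.4197],
       [  0.    , 472.6434, 204.6239],
       [  0.    ,   0.    ,   1.    ]]), array([[-0.7342,  0.4965, -0.463 ,  1.1038],
       [ 0.6789,  0.5381, -0.4996,  0.6158],
       [ 0.0011, -0.6812, -0.7321,  1.0095],
       [ 0.    ,  0.    ,  0.    ,  1.    ]])]
side [array([[490.7207,   0.    , 320.4172],
       [  0.    , 490.7207, 205.0494],
       [  0.    ,   0.    ,   1.    ]]), array([[-0.8435, -0.2592,  0.4705,  0.0483],
       [-0.5371,  0.4234, -0.7296,  0.7809],
       [-0.0101, -0.8681, -0.4963,  0.5937],
       [ 0.    ,  0.    ,  0.    ,  1.    ]])]
wrist [array([[313.2114,   0.    , 325.1772],
       [  0.    , 313.2114, 200.5896],
       [  0.    ,   0.    ,   1.    ]]), array([[ 0.0016, -0.9678, -0.2519,  0.0689],
       [ 1.    ,  0.0015,  0.0007,  0.0001],
       [-0.0002, -0.2519,  0.9678,  0.0194],
       [ 0.    ,  0.    ,  0.    ,  1.    ]])]
```

View pics/scene0.png

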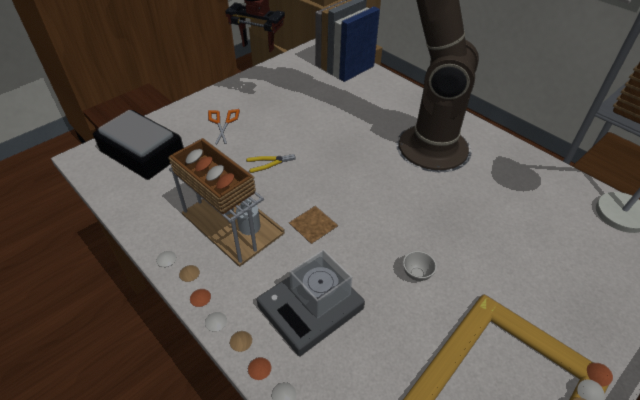

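View pics/side0.png

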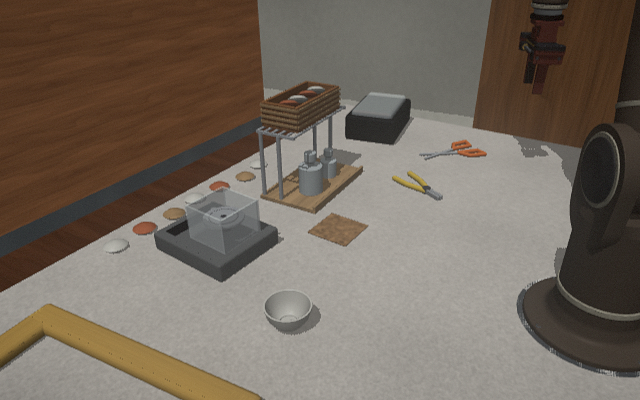

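```bash
cat > h.py <<'E'
import numpy as np, cv2
from cell import telemetry, snapshot, camera_model, manip
np.set_printoptions(precision=4,suppress=True)
def cam(n,s=None):
    m=camera_model(n); K=np.array(m["mtx"])
    if n!="wrist": return K,np.array(m["extrinsics"])
    T=np.eye(4); T[:3,:3]=s["ee_rot"]; T[:3,3]=s["ee_pos"]; return K,T@np.array(m["T_tool_cam"])
def ray(c,p):
    K,T=c; d=T[:3,:3]@np.linalg.inv(K)@[p[0],p[1],1]; return T[:3,3],d/np.linalg.norm(d)
def plane(c,p,z):
    o,d=ray(c,p); return o+d*(z-o[2])/d[2]
def tri(cs,ps):
    A=0;b=0
    for c,p in zip(cs,ps):
        o,d=ray(c,p); P=np.eye(3)-np.outer(d,d); A=A+P; b=b+P@o
    return np.linalg.solve(A,b)
def proj(c,X):
    K,T=c; q=K@(T[:3,:3].T@(np.array(X)-T[:3,3])); return q[:2]/q[2]
E
python3 - <<'E'
from h import *
a,b=cam("scene"),cam("side")
A,B=cv2.imread("pics/scene0.png"),cv2.imread("pics/side0.png")
def pad(im,box):
    x0,y0,x1,y1=box; h=cv2.cvtColor(im[y0:y1,x0:x1],cv2.COLOR_BGR2HSV)
    m=cv2.inRange(h,(5,70,40),(25,255,255)); c=max(cv2.findContours(m,0,2)[0],key=cv2.contourArea)
    r=cv2.minAreaRect(c); q=cv2.approxPolyDP(cv2.convexHull(c),6,True)[:,0]+[x0,y0]
    return q
p=pad(A,(286,200,345,246)); q=pad(B,(300,205,375,250))
for c,pp in((a,p),(b,q)):
    w=np.array([plane(c,x,.004) for x in pp]); print(pp.tolist(),w[:,:2].tolist(),w.mean(0))
    M=pp.mean(0); print(M)
print("pad tri",tri((a,b),(p.mean(0),q.mean(0))))
print("pan a",plane(a,(320.5,282),.085),"side",plane(b,(225,216),.085), tri((a,b),((320.5,282),(225,216))))
print("rack foot corners side",[plane(b,x,.012)[:2] for x in((262,199),(317,209),(363,169))])
print("rack foot corners scene",[plane(a,x,.012)[:2] for x in((240,260),(284,230))])
print("weights bottom side", plane(b,(312,190),.012),plane(b,(331,177),.012))
cv2.imwrite("pics/z.png",np.hstack([cv2.resize(A[180:340,180:360],(400,356),interpolation=2),cv2.resize(B[120:280,170:350],(400,356),interpolation=2)]))
E
```

```text
[[315, 206], [337, 225], [310, 242], [289, 222]] [[0.4702809330899821, -0.06523786453510827], [0.4742439672672347, 0.029501217580959804], [0.5704217444214568, 0.022968299686295435], [0.5655766231845831, -0.06984834148417818]] [ 0.5201 -0.0207  0.004 ]
[312.75 223.75]
[[308, 232], [331, 213], [367, 225], [345, 245]] [[0.5663118520803082, 0.029587236582504395], [0.5658626416199409, -0.06717847714402703], [0.46897756999628326, -0.06436086614654568], [0.4714037870870019, 0.030613924759500866]] [ 0.5181 -0.0178  0.004 ]
[337.75 228.75]
pad tri [ 0.5196 -0.0211  0.001 ]
pan a [0.6751 0.1744 0.085 ] side [0.6709 0.1712 0.085 ] [0.6729 0.1714 0.0828]
rack foot corners side [array([ 0.7377, -0.0247]), array([ 0.5966, -0.0542]), array([ 0.6071, -0.3026])]
rack foot corners scene [array([ 0.7485, -0.0517]), array([ 0.5989, -0.0517])]
weights bottom side [ 0.659  -0.1277  0.012 ] [ 0.6563 -0.2153  0.012 ]
```

View pics/z.png

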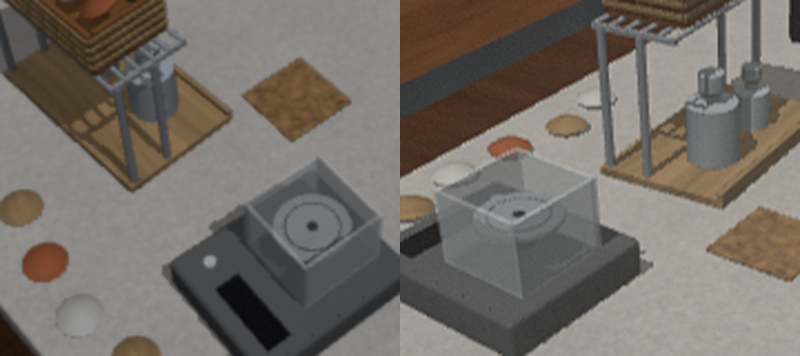

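The zoom shows the larger weight on the rack's left (+y) place (zoom 713,130), with the small one behind it. The pan dot is at scene (320,282) and side (223,216). I'm moving to a tilted viewing pose in front of the rack.

```bash
python3 -m inch '[[0.35,1,0,0,0,-1,-1],[0.35,1,0,0,0,-1,-1],[0.35,1,0,0,0,-1,-1],[0.35,1,0,0,0,-0.9,-1],[0.35,1,0,0,0,0,-1]]' 25 && python3 -m inch '[[0.35,1,0,0,0,0,-1],[0.35,1,0,0.04,-1,0,-1],[0.35,1,0,0.04,-1,0,-1],[0.35,1,0,0.04,-1,0,-1],[0.35,1,0,0.04,-1,0,-1]]' && python3 -m inch '[[0.35,1,-0.3,0.04,-1,0,-1],[0.35,1,-0.3,0.04,-1,0,-1],[0.35,1,-0.3,0.04,-1,0,-1],[0.35,1,-0.3,0.04,-1,0,-1],[0.35,0.6,-0.3,0.04,-1,0,-1]]' && python3 -m inch '[[0,0,0,0,0,0,-1],[0,0,0,0,0,0,-1],[0,0,0,0,0,0,-1],[0,0,0,0,0,0,-1],[0,0,0,0,0,0,-1]]'
cat > look.py <<'E'
import sys,json
from h import *
s=telemetry.state(); im=snapshot("wrist"); n=sys.argv[1]; cv2.imwrite(f"pics/{n}.png",im)
json.dump({k:np.array(v).tolist() for k,v in s.items()},open(f"pics/{n}.json","w"))
print(s["t"],s["ee_pos"],np.array(s["ee_rot"]),s["joint_positions"])
E
python3 look.py w1
```

```text
t: 0.57
ee_pos: [0.3159, -0.4153, 0.4044]
ee_rot: [[0.999, 0.039, -0.0], [0.039, -0.999, 0.0], [-0.0, -0.0, -1.0]]
wrist_force: [0.9, 0.5, 0.4]
grip_width: 0.0878
grasp_force: 0.0
t: 0.98
ee_pos: [0.3685, -0.2653, 0.4048]
ee_rot: [[0.918, 0.044, 0.393], [0.041, -0.999, 0.015], [0.394, 0.002, -0.919]]
wrist_force: [0.5, 1.8, 0.1]
grip_width: 0.088
grasp_force: 0.0
t: 1.4
ee_pos: [0.4029, -0.177, 0.3678]
ee_rot: [[0.778, 0.062, 0.625], [0.052, -0.998, 0.035], [0.626, 0.005, -0.78]]
wrist_force: [0.3, 0.2, 0.5]
grip_width: 0.0878
grasp_force: 0.0
t: 1.82
ee_pos: [0.4021, -0.1813, 0.3683]
ee_rot: [[0.779, 0.054, 0.625], [0.046, -0.999, 0.03], [0.626, 0.005, -0.78]]
wrist_force: [-0.0, -0.1, 0.3]
grip_width: 0.0879
grasp_force: 0.0
1.8167 [ 0.4021 -0.1813  0.3683] [[ 0.7785  0.0544  0.6252]
 [ 0.0456 -0.9985  0.03  ]
 [ 0.6259  0.0052 -0.7799]] [ 56.8503   3.576  -32.7641 130.1393 -52.9314  18.7563 -15.3718]
```

View pics/w1.png

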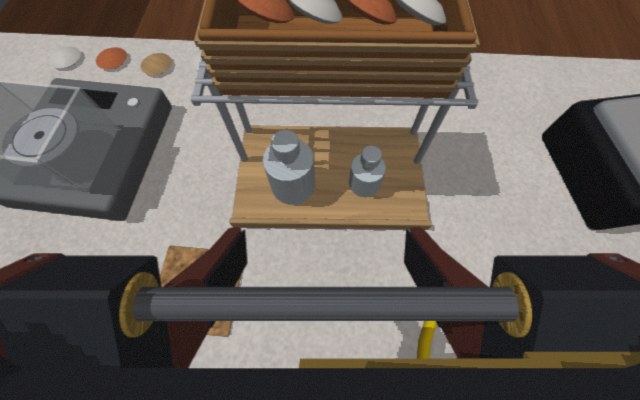

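The wrist view shows the big weight, with its body at about (290,175), knob at (286,140) and foot at (293,203). The small weight is at (368,175), the rack's front edge at row 225, and the scale pan dot at (39,135).

Run:
```python
from h import *
import json
s=json.load(open("pics/w1.json")); w=cam("wrist",s); b=cam("side"); a=cam("scene")
W=cv2.imread("pics/w1.png"); B=cv2.imread("pics/side0.png")
def comp(im,box,seed,S=45):
    x0,y0,x1,y1=box; h=cv2.cvtColor(im[y0:y1,x0:x1],cv2.COLOR_BGR2HSV)
    m=(h[...,1]<S).astype('uint8'); n,l=cv2.connectedComponents(m,connectivity=4); k=l==l[seed[1]-y0,seed[0]-x0]
    for y in range(k.shape[0]):
        xs=np.where(k[y])[0]
        if len(xs) and y%2==0: print(y+y0,xs[0]+x0,xs[-1]+x0,end=' | ')
    print()
comp(W,(255,125,335,210),(290,180)); comp(B,(292,145,326,198),(312,180))
print("pan",tri((a,b,w),((320.4,281.6),(222.7,216.2),(39,135))),plane(w,(39,135),.085),plane(a,(320.4,281.6),.085))
print("foot front edge",[plane(w,p,.012)[:2] for p in((231,222),(430,224))],"lip top",[plane(w,p,.02)[:2] for p in((231,222),(430,224))])
print("shelf front",[plane(w,p,.174)[:2] for p in((195,104),(474,104))])
```

```text
131 278 292 | 133 275 294 | 135 273 296 | 137 272 297 | 139 271 298 | 141 271 302 | 143 271 305 | 145 269 307 | 147 267 309 | 149 266 310 | 151 265 311 | 153 264 312 | 155 263 312 | 157 263 313 | 159 262 313 | 161 262 313 | 163 263 313 | 165 264 313 | 167 264 313 | 169 265 313 | 171 266 313 | 173 267 313 | 175 267 313 | 177 268 314 | 179 269 314 | 181 269 314 | 183 270 314 | 185 271 314 | 187 271 314 | 189 272 313 | 191 273 312 | 193 274 312 | 195 275 310 | 197 276 308 | 199 278 307 | 201 281 303 | 203 286 299 | 
145 292 325 | 147 292 325 | 149 292 325 | 151 292 325 | 153 292 325 | 155 292 325 | 157 292 325 | 159 292 325 | 161 292 325 | 163 292 325 | 165 292 325 | 167 292 325 | 169 292 325 | 171 292 325 | 173 299 325 | 175 299 325 | 177 299 325 | 179 299 322 | 181 299 322 | 183 299 322 | 185 299 322 | 187 299 322 | 189 299 322 | 191 300 322 | 193 301 319 | 195 306 315 | 
pan [0.6741 0.174  0.085 ] [0.6734 0.1743 0.085 ] [0.6745 0.1734 0.085 ]
foot front edge [array([ 0.6029, -0.0493]), array([ 0.6152, -0.3081])] lip top [array([ 0.6001, -0.052 ]), array([ 0.6122, -0.3054])]
shelf front [array([ 0.656 , -0.0509]), array([ 0.6715, -0.3021])]
```

Run:
```python
from h import *
import json
s=json.load(open("pics/w1.json")); w=cam("wrist",s); b=cam("side")
for c,p in((w,(292.5,204)),(b,(310.5,197))):
    o,d=ray(c,p); q=plane(c,p,.012); h=d[:2]/np.hypot(*d[:2]); print("centre",q[:2]+.03*h)
# axis left/right silhouettes: bisecting plane at mid body
print("body top tri",tri((w,b),((287.5,158),(311.3,166.3))), plane(w,(287.5,158),.082),plane(b,(311.3,166.3),.082))
print("foot tri",tri((w,b),(proj(w,[.662,-.126,.012]),proj(b,[.662,-.126,.012]))), proj(w,[.662,-.126,.012]),proj(w,[.662,-.126,.082]),proj(w,[.662,-.126,.117]),proj(b,[.662,-.126,.082]))
print("small",plane(w,(369,175),.035)[:2])
```

```text
centre [ 0.6617 -0.1178]
centre [ 0.6588 -0.12  ]
body top tri [ 0.6597 -0.1247  0.0804] [ 0.6611 -0.1242  0.082 ] [ 0.6546 -0.1203  0.082 ]
foot tri [ 0.662 -0.126  0.012] [294.1292 184.6781] [289.0827 157.4085] [285.8371 139.8704] [310.0778 164.785 ]
small [ 0.6704 -0.2257]
```

```bash
python3 -m inch '[[0.43,0.33,-0.99,0,0,0,-1],[0.43,0.33,-0.99,0,0,0,-1],[0.43,0.33,-0.99,0.02,-0.66,0,-1],[0.43,0.33,-0.99,0.02,-0.66,0,-1],[0.43,0.33,-0.99,0.02,-0.66,0,-1]]' && python3 -m inch '[[0,0,0,0,0,0,-1],[0,0,0,0,0,0,-1],[0,0,0,0,0,0,-1],[0,0,0,0,0,0,-1],[0,0,0,0,0,0,-1]]'; python3 look.py w2
```

```text
t: 2.28
ee_pos: [0.4902, -0.1796, 0.3202]
ee_rot: [[0.736, 0.114, 0.668], [0.052, -0.992, 0.111], [0.675, -0.047, -0.736]]
wrist_force: [1.2, 0.4, 0.3]
grip_width: 0.0876
grasp_force: 0.0
t: 2.7
ee_pos: [0.4885, -0.1797, 0.3204]
ee_rot: [[0.737, 0.112, 0.667], [0.052, -0.993, 0.108], [0.674, -0.045, -0.737]]
wrist_force: [0.6, -0.5, 0.3]
grip_width: 0.0877
grasp_force: 0.0
2.7 [ 0.4885 -0.1797  0.3204] [[ 0.7366  0.1116  0.6671]
 [ 0.0522 -0.9927  0.1085]
 [ 0.6743 -0.0451 -0.7371]] [ 60.2671  20.1001 -45.1818 124.1642 -59.1434   7.286   -6.0468]
```

View pics/w2.png

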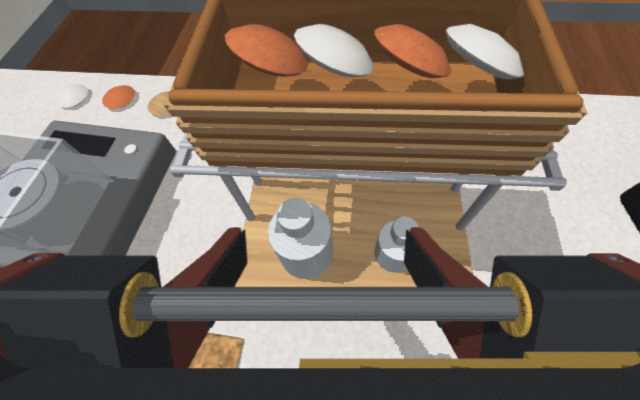

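```bash
cat > fk.py <<'E'
from h import *
from scipy.spatial.transform import Rotation as Ro
import itertools, json
def rots(q,s,b,c):
    z=lambda a:Ro.from_euler('z',a,degrees=True); y=lambda a:Ro.from_euler('y',a,degrees=True)
    A=z(b+s[0]*q[0])*y(q[1]); B=A*z(s[1]*q[2]); C=B*y(q[3]); D=C*z(s[2]*q[4]); E=D*y(q[5]); F=E*z(s[3]*q[6]+c)
    return A,B,C,D,E,F
E
python3 - <<'E'
from fk import *
from scipy.optimize import least_squares
st=[dict(joint_positions=[61.18,23.6,-.729,91.503,.321,64.991,-4.711],ee_pos=[.263,-.567,.404],ee_rot=[[.907,.421,-.001],[.421,-.907,.001],[0,-.002,-1]])]+[json.load(open(f"pics/{n}.json")) for n in("w1","w2")]
res=[]
for s in itertools.product((1,-1),repeat=4):
  for b0 in (0,-120,120):
   for c0 in(0,90,180,-90):
    f=lambda x:np.concatenate([(rots(k["joint_positions"],s,*x)[5].as_matrix()-np.array(k["ee_rot"])).ravel() for k in st])
    r=least_squares(f,[b0,c0],x_scale=50); res.append((r.cost,s,r.x))
res.sort(key=lambda r:r[0])
for r in res[:6]: print(r)
c,s,x=res[0]
M=[];P=[]
for k in st:
    A,B,C,D,E,F=[r.as_matrix() for r in rots(k["joint_positions"],s,*x)]
    M.append(np.c_[[0,0,1],B[:,2],B[:,0],C[:,2],C[:,0],E[:,2],E[:,0]]);P.append(k["ee_pos"])
M=np.vstack(M);P=np.hstack(P); l=np.linalg.lstsq(M,P,rcond=1e-4); print(l[0],l[3],M@l[0]-P)
E
```

```text
(np.float64(2.3411134855113352e-07), (-1, -1, -1, -1), array([-0.0025, 90.0025]))
(np.float64(2.3411134855114958e-07), (-1, -1, -1, -1), array([-0.0025, 90.0025]))
(np.float64(2.341113485511554e-07), (-1, -1, -1, -1), array([-0.0025, 90.0025]))
(np.float64(2.3411134855122653e-07), (-1, -1, -1, -1), array([-360.0025,   90.0025]))
(np.float64(2.3411134855127537e-07), (-1, -1, -1, -1), array([359.9975,  90.0025]))
(np.float64(2.341113485516317e-07), (-1, -1, -1, -1), array([  -0.0025, -269.9975]))
[ 0.2509  0.5016 -0.0054  0.4244 -0.0157  0.1427 -0.037 ] [3.3564 2.8074 1.1998 0.5118 0.3471 0.1664 0.0578] [ 0.0427  0.0235  0.0002  0.005   0.004  -0.0001 -0.0044 -0.0027 -0.0001]
```

Run:
```python
from fk import *
st=[dict(joint_positions=[61.18,23.6,-.729,91.503,.321,64.991,-4.711],ee_pos=[.263,-.567,.404])]+[json.load(open(f"pics/{n}.json")) for n in("w1","w2")]
s=(-1,)*4
def cols(q,f):
    A,B,C,D,E,F=[r.as_matrix() for r in rots(q,s,0,90)]
    d=dict(d0=[0,0,1],d2=B[:,2],x2=B[:,0],d3=C[:,2],x3=C[:,0],d4=E[:,2],x4=E[:,0],yA=A[:,1],yB=B[:,1],yE=E[:,1])
    return np.c_[tuple(d[k] for k in f)]
for f in (["d0","d2","d3","d4","yA"],["d0","d2","d3","d4","yB"],["d0","d2","d3","d4","yE"],["d0","d2","d3","d4","yA","yB"],["d0","d2","d3","d4","yA","yB","yE"],["d0","d2","d3","d4","yB","yE"],["d0","d2","d3","d4","x2","yA","yB","yE"]):
    M=np.vstack([cols(k["joint_positions"],f) for k in st]);P=np.hstack([k["ee_pos"] for k in st]); l=np.linalg.lstsq(M,P,rcond=None); print(f,l[0],np.abs(M@l[0]-P).max())
```

```text
['d0', 'd2', 'd3', 'd4', 'yA'] [ 0.285   0.5435  0.4541  0.1906 -0.0514] 0.005624398358750282
['d0', 'd2', 'd3', 'd4', 'yB'] [ 0.2746  0.5253  0.4504  0.1557 -0.0405] 0.008483255370536957
['d0', 'd2', 'd3', 'd4', 'yE'] [ 0.2338  0.6138  0.4217  0.2067 -0.0517] 0.02251973045734662
['d0', 'd2', 'd3', 'd4', 'yA', 'yB'] [ 0.2847  0.5331  0.4531  0.1771 -0.0299 -0.0186] 0.0002247000053937076
['d0', 'd2', 'd3', 'd4', 'yA', 'yB', 'yE'] [ 0.2842  0.534   0.4526  0.1775 -0.0293 -0.0186 -0.0008] 2.5696427603250083e-05
['d0', 'd2', 'd3', 'd4', 'yB', 'yE'] [ 0.2685  0.5482  0.4423  0.1733 -0.0307 -0.0161] 0.005829072059191032
['d0', 'd2', 'd3', 'd4', 'x2', 'yA', 'yB', 'yE'] [ 0.2842  0.534   0.4526  0.1775 -0.     -0.0293 -0.0186 -0.0008] 2.5738476082670658e-05
```

```bash
cat >> fk.py <<'E'
S=(-1,)*4
LO=np.array([-169.25,-16.82,-84.01,7.8,-59.2,7.22,-163.78]);HI=np.array([169.25,113.86,82.57,145.47,239.2,106.19,163.78])
def fk(q,pts=False):
    A,B,C,D,E,F=[r.as_matrix() for r in rots(q,S,0,90)]
    sh=np.array([0,0,.2842])-.0293*A[:,1]; el=sh+.534*B[:,2]; wr=el-.0186*B[:,1]+.4526*C[:,2]
    p=wr+.1775*E[:,2]-.0008*E[:,1]
    return (p,F,el,wr) if pts else (p,F)
def tool(yaw,tilt):  # tool x up-forward, z forward-down
    return (Ro.from_euler('z',yaw,degrees=True)*Ro.from_euler('y',-tilt,degrees=True)*Ro.from_euler('x',180,degrees=True)).as_matrix()
from scipy.optimize import least_squares
def ik(p,R,q0,w=1e-3,ref=None):
    ref=q0 if ref is None else ref
    def f(q):
        P,F=fk(q); return np.r_[(P-p)*20,Ro.from_matrix(F@R.T).as_rotvec()*5,w*(q-ref)]
    r=least_squares(f,np.clip(q0,LO+.5,HI-.5),bounds=(LO,HI)); P,F=fk(r.x)
    return r.x,np.linalg.norm(P-p),np.degrees(Ro.from_matrix(F@R.T).magnitude())
E
python3 - <<'E'
from fk import *
q=np.array(json.load(open("pics/w2.json"))["joint_positions"]); p,F=fk(q); print(p)
rng=np.random.default_rng(0)
G=np.array([.660,-.122,.056])
for yaw in(-20,3,25):
  R=tool(yaw,50); p=G-.163*R[:,2]; out=[]
  for i in range(14):
    q0=rng.uniform(LO,HI); q0[0]=rng.uniform(-60,90)
    x,e,a=ik(p,R,q0,2e-4,(LO+HI)/2)
    if e<2e-3 and a<1:
        m=np.minimum(x-LO,HI-x).min(); _,_,el,wr=fk(x,True); out.append((m,x,el,wr))
  out.sort(key=lambda t:-t[0])
  for o in out[:6]: print(yaw,round(o[0],1),o[1].round(0),o[2].round(2),o[3].round(2))
E
```

```text
[ 0.4885 -0.1797  0.3204]
-20 13.3 [-16.  37.  17. 132. 163.  36.  82.] [0.32 0.06 0.71] [ 0.41 -0.03  0.27]
-20 13.3 [-16.  37.  17. 132. 163.  36.  82.] [0.32 0.06 0.71] [ 0.41 -0.03  0.27]
-20 13.3 [-16.  37.  17. 132. 163.  36.  82.] [0.32 0.06 0.71] [ 0.41 -0.03  0.27]
-20 13.3 [-16.  37.  17. 132. 163.  36.  82.] [0.32 0.06 0.71] [ 0.41 -0.03  0.27]
-20 13.3 [-16.  37.  17. 132. 163.  36.  82.] [0.32 0.06 0.71] [ 0.41 -0.03  0.27]
-20 13.3 [-16.  37.  17. 132. 163.  36.  82.] [0.32 0.06 0.71] [ 0.41 -0.03  0.27]
3 14.4 [  3.  37.  12. 131. 205.  41.  75.] [ 0.32 -0.05  0.71] [ 0.4  -0.14  0.28]
3 14.4 [  3.  37.  12. 131. 205.  41.  75.] [ 0.32 -0.05  0.71] [ 0.4  -0.14  0.28]
3 14.4 [  3.  37.  12. 131. 205.  41.  75.] [ 0.32 -0.05  0.71] [ 0.4  -0.14  0.28]
3 14.4 [  3.  37.  12. 131. 205.  41.  75.] [ 0.32 -0.05  0.71] [ 0.4  -0.14  0.28]
3 14.4 [  3.  37.  12. 131. 205.  41.  75.] [ 0.32 -0.05  0.71] [ 0.4  -0.14  0.28]
3 14.4 [  3.  37.  12. 131. 205.  41.  75.] [ 0.32 -0.05  0.71] [ 0.4  -0.14  0.28]
25 0.0 [-19.  60.  60. 125. 239.  82.  47.] [0.45 0.12 0.55] [ 0.42 -0.23  0.28]
25 0.0 [  77.   81.  -84.  119.  107.   34. -119.] [ 0.09 -0.52  0.37] [ 0.42 -0.23  0.27]
25 0.0 [  77.   81.  -84.  119.  107.   34. -119.] [ 0.09 -0.52  0.37] [ 0.42 -0.23  0.27]
25 0.0 [  77.   81.  -84.  119.  107.   34. -119.] [ 0.09 -0.52  0.37] [ 0.42 -0.23  0.27]
25 0.0 [  77.   81.  -84.  119.  107.   34. -119.] [ 0.09 -0.52  0.37] [ 0.42 -0.23  0.27]
25 0.0 [  77.   81.  -84.  119.  107.   34. -119.] [ 0.09 -0.52  0.37] [ 0.42 -0.23  0.27]
```

```bash
cat >> fk.py <<'E'
def sim(q,rows):
    p,R=fk(q)
    for r in rows:
        p=p+.03*np.array(r[:3]); R=Ro.from_rotvec(.1*np.array(r[3:6])).as_matrix()@R
        q,e,a=ik(p,R,q,2e-4)
        if e>2e-3 or a>1: p,R=fk(q)
    return q
E
python3 - <<'E'
from fk import *
q=np.array([61.18,23.6,-.729,91.503,.321,64.991,-4.711])
rows=[[.35,1,0,0,0,-1]]*3+[[.35,1,0,0,0,-.9]]+[[.35,1,0,0,0,0]]*2+[[.35,1,0,.04,-1,0]]*4
print("sim",sim(q,rows).round(1)); print("sim full",sim(q,rows+[[.35,1,-.3,.04,-1,0]]*5).round(1), "real [56.9 3.6 -32.8 130.1 -52.9 18.8 -15.4]")
# candidate goals for several yaws, and how tight 
G=np.array([.660,-.122,.056])
for yaw in(-15,-8,0):
  for tilt in(45,50):
    R=tool(yaw,tilt); g=G-.163*R[:,2]
    for d in(0,.09):
      x,e,a=ik(g-d*R[:,2],R,np.array([-8,37,14,131,185,38,79.]),2e-4); print(yaw,tilt,d,x.round(0),round(e,4),round(a,1))
# top-down j5=0 poses and side swing
E
```

```text
sim [ 43.9   2.9  -9.  120.6 -21.   39.9 -38.3]
sim full [ 93.7  10.6 -80.5 131.7 -59.2   7.2 -12.1] real [56.9 3.6 -32.8 130.1 -52.9 18.8 -15.4]
-15 45 0 [-13.  35.  18. 130. 176.  28.  77.] 0.0 0.0
-15 45 0.09 [-19.  23.  23. 138. 172.  23.  82.] 0.0 0.0
-15 50 0 [-13.  37.  17. 133. 173.  37.  78.] 0.0 0.0
-15 50 0.09 [-18.  26.  20. 141. 169.  34.  82.] 0.0 0.0
-8 45 0 [ -5.  34.  13. 130. 188.  29.  77.] 0.0 0.0
-8 45 0.09 [ -7.  22.  15. 137. 187.  24.  79.] 0.0 0.0
-8 50 0 [ -6.  37.  14. 133. 185.  39.  78.] 0.0 0.0
-8 50 0.09 [ -8.  25.  16. 141. 185.  36.  80.] 0.0 0.0
0 45 0 [  3.  34.   9. 129. 202.  30.  74.] 0.0 0.0
0 45 0.09 [  4.  22.   9. 136. 207.  25.  72.] 0.0 0.0
0 50 0 [  1.  37.  11. 132. 199.  40.  76.] 0.0 0.0
0 50 0.09 [  2.  26.  13. 140. 203.  37.  76.] 0.0 0.0
```

```bash
cat >> fk.py <<'E'
def rowsfor(Q,q0):
    """cartesian rows following the joint waypoints Q from q0"""
    out=[];p,R=fk(q0);a=q0
    for b in Q:
        n=1
        while True:
            ps=[fk(a+(b-a)*k/n) for k in range(n+1)]
            dp=[np.abs(v[0]-u[0]).max() for u,v in zip(ps,ps[1:])]; dr=[Ro.from_matrix(v[1]@u[1].T).magnitude() for u,v in zip(ps,ps[1:])]
            if max(dp)<.028 and max(dr)<.095: break
            n+=1
        for u,v in zip(ps,ps[1:]): out.append(np.r_[(v[0]-u[0])/.03,Ro.from_matrix(v[1]@u[1].T).as_rotvec()/.1])
        a=b
    return out
E
python3 - <<'E'
from fk import *
q=np.array(json.load(open("pics/w2.json"))["joint_positions"])
G=np.array([.660,-.122,.056]); yaw=-8
R=tool(yaw,46)@np.diag([-1,-1,1]); pre=G-.163*R[:,2]-.09*R[:,2]
x1,e,a=ik(pre,R,np.array([-8,24,16,138,186,28,-100.]),2e-4); print("pre",pre,x1.round(1),e,a)
xh,e,a=ik(pre+[0,0,.15],R,x1,2e-4); print("high",xh.round(1),e,a)
qm=[np.array([45,15,-25,115,-20,35,-30.]),np.array([25,5,-5,122,80,40,-65.]),xh]
rows=rowsfor(qm,q); print(len(rows))
qq=q
for i in range(0,len(rows),5):
    qq=sim(qq,rows[i:i+5]); p,F=fk(qq); print(i,qq.round(0),p.round(3),"tip",(p+.182*F[:,2]).round(3))
E
```

```text
pre [ 0.4798 -0.0967  0.2317] [  -7.7   22.7   15.2  138.3  186.5   26.4 -101.1] 5.3316261860461225e-08 2.6827286344302574e-05
high [ -64.3    5.5   76.   134.1  239.2    7.2 -150.5] 0.004821476624445287 1.994387647493754
44
0 [ 44.  15. -25. 117. -29.  31. -24.] [ 0.487 -0.193  0.349] tip [ 0.57  -0.157  0.191]
5 [ 35.  12. -14. 117.   3.  36. -37.] [ 0.447 -0.232  0.352] tip [ 0.494 -0.245  0.176]
10 [ 28.   9.  -7. 119.  35.  37. -48.] [ 0.421 -0.278  0.374] tip [ 0.454 -0.354  0.212]
15 [ 25.   6.  -4. 121.  67.  39. -60.] [ 0.414 -0.315  0.422] tip [ 0.458 -0.443  0.3  ]
20 [ 23.   6.  -5. 123. 102.  37. -76.] [ 0.454 -0.31   0.461] tip [ 0.542 -0.451  0.386]
25 [ 24.   6.  -9. 125. 134.  30. -90.] [ 0.505 -0.252  0.465] tip [ 0.643 -0.356  0.41 ]
30 [ 25.   6. -14. 126. 158.  22. -98.] [ 0.523 -0.177  0.441] tip [ 0.682 -0.231  0.372]
35 [ 24.   6. -17. 128. 170.  11. -93.] [ 0.506 -0.12   0.403] tip [ 0.656 -0.142  0.303]
40 [ 43.   7. -40. 129. 114.   7. -24.] [ 0.48  -0.097  0.377] tip [ 0.614 -0.116  0.255]
```

```bash
cat > plan1.py <<'E'
from fk import *
q=np.array(telemetry.state()["joint_positions"])
G=np.array([.660,-.122,.056]); yaw=-8
R=tool(yaw,46)@np.diag([-1,-1,1]); pre=G-.163*R[:,2]-.10*R[:,2]
x1,e,a=ik(pre,R,np.array([-8,24,16,138,186,28,-100.]),2e-4)
x2,e,a=ik(G-.163*R[:,2],R,x1,2e-4); print("grasp",x2.round(0))
qm=[np.array([45,13,-25,118,-20,38,-30.]),np.array([28,5,-5,126,60,50,-60.]),np.array([10,10,5,130,130,45,-85.]),x1]
rows=rowsfor(qm,q); print(len(rows))
qq=q
for i in range(0,len(rows),5):
    qq=sim(qq,rows[i:i+5]); p,F=fk(qq); print(i,qq.round(0),p.round(3),"tip",(p+.182*F[:,2]).round(3))
    print("   ",json.dumps([r.round(2).tolist()+[-1] for r in rows[i:i+5]]))
E
python3 plan1.py
```

```text
grasp [  -5.   35.   13.  131.  187.   31. -103.]
44
0 [ 47.  15. -28. 120. -33.  30. -22.] [ 0.47  -0.174  0.34 ] tip [ 0.554 -0.132  0.184]
    [[0.02, 0.14, 0.15, -0.02, 0.18, 0.65, -1], [-0.06, 0.1, 0.14, -0.05, 0.29, 0.61, -1], [-0.13, 0.05, 0.12, -0.1, 0.4, 0.57, -1], [-0.2, -0.01, 0.12, -0.15, 0.5, 0.51, -1], [-0.25, -0.08, 0.13, -0.21, 0.58, 0.43, -1]]
5 [ 39.  11. -18. 120.  -2.  41. -36.] [ 0.412 -0.21   0.34 ] tip [ 0.444 -0.205  0.161]
    [[-0.31, -0.15, 0.14, -0.28, 0.65, 0.35, -1], [-0.35, -0.22, 0.17, -0.35, 0.71, 0.26, -1], [-0.44, -0.24, -0.15, -0.67, 0.5, 0.33, -1], [-0.43, -0.28, -0.11, -0.69, 0.49, 0.31, -1], [-0.41, -0.31, -0.07, -0.71, 0.47, 0.29, -1]]
10 [ 34.   8. -12. 123.  29.  45. -48.] [ 0.359 -0.265  0.35 ] tip [ 0.358 -0.328  0.179]
    [[-0.4, -0.34, -0.02, -0.73, 0.45, 0.27, -1], [-0.38, -0.36, 0.02, -0.75, 0.43, 0.26, -1], [-0.36, -0.38, 0.07, -0.77, 0.4, 0.25, -1], [-0.33, -0.39, 0.12, -0.79, 0.38, 0.24, -1], [-0.3, -0.39, 0.16, -0.8, 0.35, 0.23, -1]]
15 [ 32.   5.  -9. 126.  60.  50. -60.] [ 0.328 -0.321  0.393] tip [ 0.321 -0.448  0.262]
    [[-0.
[... 1033 characters left out ...]
.44, -0.11, 0.42, 0.82, -1], [0.25, 0.5, -0.47, -0.1, 0.44, 0.81, -1], [0.19, 0.51, -0.49, -0.09, 0.47, 0.8, -1]]
35 [ 25.  19. -20. 134. 155.  34. -78.] [ 0.5   -0.15   0.301] tip [ 0.648 -0.201  0.208]
    [[0.14, 0.53, -0.5, -0.08, 0.49, 0.79, -1], [0.08, 0.53, -0.52, -0.08, 0.52, 0.78, -1], [0.02, 0.53, -0.53, -0.08, 0.54, 0.77, -1], [-0.04, 0.52, -0.53, -0.09, 0.56, 0.75, -1], [-0.09, 0.51, -0.54, -0.1, 0.58, 0.74, -1]]
40 [ 22.  22. -20. 137. 160.  26. -70.] [ 0.473 -0.096  0.239] tip [ 0.602 -0.114  0.112]
    [[-0.15, 0.49, -0.53, -0.11, 0.6, 0.72, -1], [-0.21, 0.47, -0.53, -0.13, 0.62, 0.71, -1], [-0.26, 0.44, -0.52, -0.14, 0.63, 0.69, -1], [-0.3, 0.41, -0.5, -0.16, 0.64, 0.68, -1]]
```

```bash
python3 -m inch '[[0,0.1,0.15,0,0.2,0.65,-1],[-0.1,0.1,0.15,-0.05,0.3,0.6,-1],[-0.15,0.05,0.1,-0.1,0.4,0.55,-1],[-0.2,0,0.1,-0.15,0.5,0.5,-1],[-0.25,-0.1,0.15,-0.2,0.6,0.45,-1]]' >/dev/null && python3 -m inch '[[-0.3,-0.15,0.15,-0.3,0.65,0.35,-1],[-0.35,-0.2,0.15,-0.35,0.7,0.25,-1],[-0.45,-0.25,-0.1,-0.65,0.5,0.35,-1],[-0.45,-0.3,-0.1,-0.7,0.5,0.3,-1],[-0.4,-0.3,-0.05,-0.7,0.5,0.3,-1]]' >/dev/null && python3 -m inch '[[-0.4,-0.35,0,-0.75,0.45,0.25,-1],[-0.4,-0.35,0,-0.75,0.45,0.25,-1],[-0.35,-0.4,0.1,-0.75,0.4,0.25,-1],[-0.35,-0.4,0.1,-0.8,0.4,0.25,-1],[-0.3,-0.4,0.15,-0.8,0.35,0.25,-1]]' >/dev/null && python3 -m inch '[[-0.25,-0.4,0.2,-0.8,0.3,0.25,-1],[-0.25,-0.4,0.25,-0.85,0.3,0.25,-1],[-0.2,-0.4,0.3,-0.85,0.25,0.25,-1],[-0.15,-0.35,0.3,-0.85,0.2,0.25,-1],[-0.15,-0.35,0.35,-0.85,0.15,0.25,-1]]'
cat > plan2.py <<'E'
from fk import *
q=np.array(telemetry.state()["joint_positions"]); print("now",q.round(1),fk(q)[0])
G=np.array([.660,-.122,.056]); yaw=-8
R=tool(yaw,46)@np.diag([-1,-1,1]); pre=G-.163*R[:,2]-.10*R[:,2]
x1,e,a=ik(pre,R,np.array([-8,24,16,138,186,28,-100.]),2e-4)
qm=[np.array([5,2,5,137,140,45,-85.]),x1]
rows=rowsfor(qm,q); print(len(rows))
qq=q
for i in range(0,len(rows),5):
    qq=sim(qq,rows[i:i+5]); p,F=fk(qq); print(i,qq.round(0),p.round(3),"tip",(p+.182*F[:,2]).round(3))
    print("   ",json.dumps([r.round(2).tolist() for r in rows[i:i+5]]))
E
python3 plan2.py
```

```text
t: 4.42
ee_pos: [0.325, -0.3259, 0.3946]
ee_rot: [[0.657, 0.753, -0.048], [0.511, -0.491, -0.705], [-0.555, 0.439, -0.707]]
wrist_force: [-0.7, -0.6, 0.2]
grip_width: 0.0876
grasp_force: 0.0
now [ 28.9   5.   -5.2 125.9  60.8  50.2 -60.1] [ 0.3252 -0.3264  0.3951]
26
0 [ 26.   4.  -7. 129.  87.  49. -68.] [ 0.362 -0.317  0.419] tip [ 0.395 -0.472  0.331]
    [[0.2, -0.01, 0.16, -0.6, 0.11, 0.61], [0.22, 0.02, 0.16, -0.58, 0.09, 0.63], [0.25, 0.06, 0.17, -0.57, 0.08, 0.65], [0.27, 0.1, 0.16, -0.55, 0.06, 0.67], [0.28, 0.14, 0.16, -0.53, 0.05, 0.69]]
5 [ 24.   4. -10. 133. 113.  47. -76.] [ 0.407 -0.277  0.439] tip [ 0.497 -0.426  0.386]
    [[0.3, 0.18, 0.15, -0.51, 0.04, 0.71], [0.3, 0.22, 0.14, -0.48, 0.03, 0.72], [0.31, 0.27, 0.13, -0.46, 0.03, 0.74], [0.31, 0.31, 0.12, -0.44, 0.03, 0.76], [0.3, 0.35, 0.1, -0.42, 0.03, 0.77]]
10 [ 22.   3. -13. 136. 140.  45. -84.] [ 0.444 -0.208  0.445] tip [ 0.586 -0.317  0.413]
    [[0.29, 0.39, 0.08, -0.4, 0.03, 0.78], [0.27, 0.43, 0.06, -0.38, 0.04, 0.8], [0.25, 0.47, 0.04, -0.36, 0.04, 0.81], [0.23, 0.5, 0.02, -0.34, 0.05, 0.82], [0.2, 0.53, -0.0, -0.32, 0.06, 0.82]]
15 [ 21.  12. -15. 137. 155.  37. -84.] [ 0.482 -0.153  0.355] tip [ 0.638 -0.214  0.284]
    [[0.36, 0.35, -0.56, -0.06, 0.49, 0.67], [0.3, 0.36, -0.59, -0.06, 0.52, 0.66], [0.25, 0.37, -0.61, -0.06, 0.54, 0.65], [0.2, 0.37, -0.63, -0.06, 0.57, 0.64], [0.14, 0.37, -0.64, -0.06, 0.59, 0.62]]
20 [ 19.  20. -16. 137. 164.  27. -77.] [ 0.478 -0.103  0.258] tip [ 0.615 -0.127  0.14 ]
    [[0.08, 0.36, -0.65, -0.07, 0.61, 0.61], [0.03, 0.35, -0.65, -0.08, 0.64, 0.59], [-0.03, 0.33, -0.65, -0.1, 0.65, 0.57], [-0.08, 0.31, -0.65, -0.11, 0.67, 0.56], [-0.13, 0.29, -0.64, -0.13, 0.68, 0.54]]
25 [ 18.  21. -15. 137. 164.  25. -75.] [ 0.473 -0.096  0.239] tip [ 0.602 -0.114  0.112]
    [[-0.18, 0.26, -0.63, -0.15, 0.69, 0.53]]
```

```bash
python3 -m inch '[[0.2,0,0.15,-0.6,0.1,0.6,-1],[0.2,0,0.15,-0.6,0.1,0.65,-1],[0.25,0.05,0.15,-0.55,0.1,0.65,-1],[0.25,0.1,0.15,-0.55,0.05,0.65,-1],[0.3,0.15,0.15,-0.55,0.05,0.7,-1]]' >/dev/null && python3 -m inch '[[0.3,0.2,0.15,-0.5,0.05,0.7,-1],[0.3,0.2,0.15,-0.5,0.05,0.7,-1],[0.3,0.25,0.15,-0.45,0.05,0.75,-1],[0.3,0.3,0.1,-0.45,0.05,0.75,-1],[0.3,0.35,0.1,-0.4,0.05,0.75,-1]]' >/dev/null && python3 -m inch '[[0.3,0.4,0.1,-0.4,0.05,0.8,-1],[0.25,0.45,0.05,-0.4,0.05,0.8,-1],[0.25,0.45,0.05,-0.35,0.05,0.8,-1],[0.2,0.5,0,-0.35,0.05,0.8,-1],[0.2,0.55,0,-0.3,0.05,0.8,-1]]' >/dev/null && python3 -m inch '[[0.2,0.35,-0.55,-0.05,0.5,0.65,-1],[0.15,0.35,-0.6,-0.05,0.5,0.65,-1],[0.1,0.35,-0.6,-0.05,0.55,0.65,-1],[0.05,0.35,-0.6,-0.05,0.55,0.65,-1],[0,0.35,-0.65,-0.05,0.6,0.6,-1]]'
cat > to.py <<'E'
from fk import *
def go(p,R,n=None):
    s=telemetry.state(); dp=(np.array(p)-s["ee_pos"])/.03; w=Ro.from_matrix(R@np.array(s["ee_rot"]).T).as_rotvec()/.1
    q=np.array(s["joint_positions"]); print("t",s["t"],"at",np.array(s["ee_pos"]),"q",q.round(0))
    k=n or int(np.ceil(max(np.abs(dp).max(),np.abs(w).max(),np.linalg.norm(w))/.95)); print("total",dp.round(2),w.round(2),"n",k,"per row",np.r_[dp/k,w/k].round(2),"->q",sim(q,[np.r_[dp/k,w/k]]*k).round(0))
E
python3 - <<'E'
from to import *
G=np.array([.660,-.122,.056]); R=tool(-8,46)@np.diag([-1,-1,1]); print(R); pre=G-.263*R[:,2]; go(pre,R)
E
```

```text
t: 6.08
ee_pos: [0.4573, -0.154, 0.3516]
ee_rot: [[-0.29, 0.441, 0.85], [0.314, 0.882, -0.35], [-0.904, 0.165, -0.394]]
wrist_force: [-0.2, 0.6, -0.9]
grip_width: 0.0877
grasp_force: 0.0
[[-0.6879  0.1392  0.7123]
 [ 0.0967  0.9903 -0.1001]
 [-0.7193 -0.     -0.6947]]
t 6.0833 at [ 0.4573 -0.154   0.3516] q [ 21.  10. -14. 139. 155.  38. -84.]
total [ 0.51  1.94 -3.76] [-0.51  3.91  3.49] n 6 per row [ 0.09  0.32 -0.63 -0.09  0.65  0.58] ->q [ 18.  21. -15. 137. 164.  25. -75.]
```

```bash
python3 -m inch '[[0,0.3,-0.65,-0.1,0.65,0.6,-1],[0,0.3,-0.65,-0.1,0.65,0.6,-1],[0.1,0.3,-0.65,-0.1,0.65,0.6,-1],[0.1,0.35,-0.65,-0.1,0.65,0.6,-1],[0.1,0.35,-0.6,-0.1,0.65,0.6,-1]]' >/dev/null && python3 -m inch '[[0.2,0.3,-0.55,-0.05,0.65,0.5,-1],[0,0,0,0,0,0,-1],[0,0,0,0,0,0,-1],[0,0,0,0,0,0,-1],[0,0,0,0,0,0,-1]]'; python3 look.py w3
```

```text
t: 6.92
ee_pos: [0.4723, -0.0982, 0.2403]
ee_rot: [[-0.684, 0.142, 0.716], [0.097, 0.99, -0.104], [-0.723, -0.001, -0.69]]
wrist_force: [0.2, 0.7, -0.1]
grip_width: 0.0879
grasp_force: 0.0
6.9167 [ 0.4723 -0.0982  0.2403] [[-0.6835  0.1419  0.716 ]
 [ 0.0969  0.9899 -0.1036]
 [-0.7235 -0.0014 -0.6904]] [ 17.8583  21.1266 -14.5623 137.393  164.677   25.2708 -74.953 ]
```

View pics/w3.png

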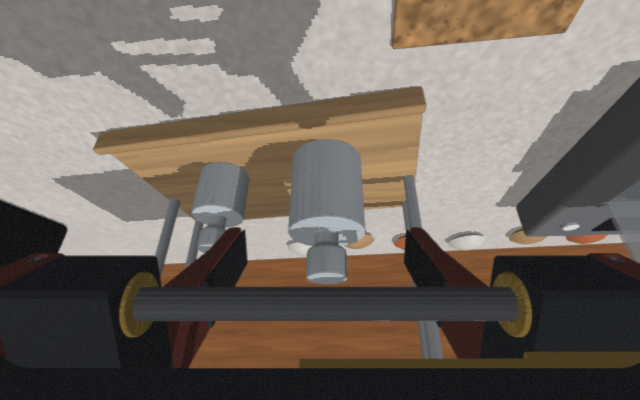

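The view from below is upside down. The big weight is between the fingers, with its body at columns 290–363 and its foot edge at (328,141).

Run:
```python
from to import *
s=json.load(open("pics/w3.json")); w=cam("wrist",s); w1=cam("wrist",json.load(open("pics/w1.json")))
o,d=ray(w,(328,140.5)); q=plane(w,(328,140.5),.012); print("foot centre",q[:2]+.03*d[:2]/np.hypot(*d[:2]))
for z,p in((.047,(326.5,190)),(.117,(327,280)),): 
    print(z,plane(w,p,z))
print("knob tri",tri((w,w1),((327,276),(285,133))), "small",plane(w,(221,185),.035)[:2])
G=np.array([.661,-.121,.056]); R=np.array(s["ee_rot"])
for g in (G-.2*R[:,2],G-.163*R[:,2]): go(g,R)
```

```text
foot centre [ 0.6658 -0.1231]
0.047 [ 0.6551 -0.123   0.047 ]
0.117 [ 0.6657 -0.124   0.117 ]
knob tri [ 0.6731 -0.1247  0.1121] small [ 0.6542 -0.2143]
t 6.9667 at [ 0.4723 -0.0982  0.2403] q [ 18.  21. -15. 137. 165.  25. -75.]
total [ 1.52 -0.07 -1.54] [ 0. -0. -0.] n 2 per row [ 0.76 -0.04 -0.77  0.   -0.   -0.  ] ->q [ 16.  30. -14. 133. 165.  30. -74.]
t 6.9667 at [ 0.4723 -0.0982  0.2403] q [ 18.  21. -15. 137. 165.  25. -75.]
total [ 2.4  -0.2  -2.39] [ 0. -0. -0.] n 3 per row [ 0.8  -0.07 -0.8   0.   -0.   -0.  ] ->q [ 16.  35. -13. 129. 165.  31. -74.]
```

```bash
python3 -m inch '[[0.49,-0.05,-0.46,0,0,0,-1],[0.49,-0.05,-0.46,0,0,0,-1],[0.49,-0.05,-0.46,0,0,0,-1],[0.49,-0.05,-0.46,0,0,0,-1],[0.49,-0.05,-0.46,0,0,0,-1]]' && python3 -m inch '[[0,0,0,0,0,0,-1],[0,0,0,0,0,0,-1],[0,0,0,0,0,0,0],[0,0,0,0,0,0,0],[0,0,0,0,0,0,0]]' 30 && python3 -m inch '[[0,0,0,0,0,0,1],[0,0,0,0,0,0,1],[0,0,0,0,0,0,1],[0,0,0,0,0,0,1],[0,0,0,0,0,0,1]]' 30
```

```text
t: 7.38
ee_pos: [0.5466, -0.1058, 0.1705]
ee_rot: [[-0.684, 0.141, 0.716], [0.097, 0.99, -0.103], [-0.723, -0.002, -0.691]]
wrist_force: [0.7, 0.7, 0.0]
grip_width: 0.0879
grasp_force: 0.0
t: 7.8
ee_pos: [0.5455, -0.1053, 0.1713]
ee_rot: [[-0.685, 0.14, 0.715], [0.096, 0.99, -0.102], [-0.722, -0.002, -0.692]]
wrist_force: [0.2, 0.9, -0.2]
grip_width: 0.0717
grasp_force: 0.0
t: 8.22
ee_pos: [0.546, -0.1062, 0.1712]
ee_rot: [[-0.684, 0.142, 0.715], [0.097, 0.99, -0.104], [-0.723, -0.002, -0.691]]
wrist_force: [-3.9, -3.2, 5.8]
grip_width: 0.0597
grasp_force: 30.0
```

```bash
python3 -m inch '[[0,0,0.1,0,0,0,1],[0,0,0.15,0,0,0,1],[0,0,0.2,0,0,0,1],[0,0,0.15,0,0,0,1],[0,0,0,0,0,0,1]]' 45
cat > carry.py <<'E'
from to import *
s=telemetry.state(); q=np.array(s["joint_positions"]); R0=np.array(s["ee_rot"]); G0=np.array(s["ee_pos"])+.163*R0[:,2]; print("G0",G0,q.round(0))
P=np.array([.5195,-.0195])
for dy in(-50,-70,40,60):
    qq=q;out=[]
    Gs=[(G0+[-.05,0,0],0),(np.array([.57,-.10,.09]),.35*dy),(np.array([*P,.085]),dy),(np.array([*P,.052]),dy)]
    for g,y in Gs:
        R=Ro.from_euler('z',y,degrees=True).as_matrix()@R0; p=g-.163*R[:,2]
        for k in range(6):
            p0,r0=fk(qq); f=1/(6-k)
            Rk=Ro.from_rotvec(f*Ro.from_matrix(R@r0.T).as_rotvec()).as_matrix()@r0; gk=(p0+.163*r0[:,2])*(1-f)+f*g
            qq,e,a=ik(gk-.163*Rk[:,2],Rk,qq,2e-4)
        out.append((qq.round(0),round(e,4),round(a,1)))
    print(dy); [print("  ",o) for o in out]
E
python3 carry.py
```

```text
t: 8.63
ee_pos: [0.5461, -0.1048, 0.1892]
ee_rot: [[-0.685, 0.139, 0.715], [0.095, 0.99, -0.102], [-0.722, -0.001, -0.692]]
wrist_force: [-0.3, -1.2, -5.7]
grip_width: 0.0593
grasp_force: 45.0
G0 [ 0.6627 -0.1214  0.0765] [ 16.  32. -13. 129. 165.  28. -73.]
-50
   (array([ 18.,  30., -15., 135., 167.,  32., -75.]), np.float64(0.0), np.float64(0.0))
   (array([ -1.,  26.,  -9., 139., 131.,  38., -71.]), np.float64(0.0), np.float64(0.0))
   (array([-21.,  31., -14., 128.,  74.,  57., -64.]), np.float64(0.0), np.float64(0.0))
   (array([-21.,  35., -13., 128.,  78.,  56., -69.]), np.float64(0.0), np.float64(0.0))
-70
   (array([ 18.,  30., -15., 135., 167.,  32., -75.]), np.float64(0.0), np.float64(0.0))
   (array([ -6.,  27.,  -8., 137., 119.,  39., -68.]), np.float64(0.0), np.float64(0.0))
   (array([-21.,  36., -13., 117.,  57.,  66., -63.]), np.float64(0.0), np.float64(0.0))
   (array([-21.,  39., -12., 117.,  59.,  64., -67.]), np.float64(0.0), np.float64(0.0))
40
   (array([ 18.,  30., -15., 135., 167.,  32., -75.]), np.float64(0.0), np.float64(0.0))
   (array([ 34.,  28., -24., 138., 191.,  28., -79.]), np.float64(0.0), np.float64(0.0))
   (array([ 53.,  33., -41., 138., 228.,  20., -86.]), np.float64(0.0), np.float64(0.0))
   (array([ 47.,  37., -35., 139., 222.,  25., -79.]), np.float64(0.0), np.float64(0.0))
60
   (array([ 18.,  30., -15., 135., 167.,  32., -75.]), np.float64(0.0), np.float64(0.0))
   (array([ 43.,  30., -30., 136., 205.,  24., -82.]), np.float64(0.0), np.float64(0.0))
   (array([ 67.,  46., -57., 132., 239.,   7., -75.]), np.float64(0.0215), np.float64(8.9))
   (array([ 65.,  49., -54., 131., 239.,   7., -72.]), np.float64(0.0167), np.float64(7.0))
```

```bash
python3 -m inch '[[-0.35,0,0,0,0,0,1],[-0.35,0,0,0,0,0,1],[-0.35,0,0,0,0,0,1],[-0.35,0,0,0,0,0,1],[-0.3,0,0,0,0,0,1]]'
cat > arc.py <<'E'
from to import *
def arc(legs):
    """legs: (grasp point goal, yaw change deg, rows)"""
    s=telemetry.state(); q=np.array(s["joint_positions"]); R=np.array(s["ee_rot"]); p=np.array(s["ee_pos"]); print("q",q.round(0),"G",p+.163*R[:,2])
    for g,y,n in legs:
        G=p+.163*R[:,2]; rows=[]
        for k in range(n):
            R2=Ro.from_euler('z',y/n,degrees=True).as_matrix()@R; p2=G+(np.array(g)-G)*(k+1)/n-.163*R2[:,2]
            rows.append(np.r_[(p2-p)/.03,0,0,np.radians(y/n)/.1]); p,R=p2,R2
        q=sim(q,rows); print(q.round(0)); [print("  ",r.round(2).tolist()) for r in rows]
E
python3 -c "
from arc import *
arc([([.57,-.10,.085],-21,5),([.5195,-.0195,.075],-42,10)])"
```

```text
t: 9.05
ee_pos: [0.4932, -0.1052, 0.188]
ee_rot: [[-0.687, 0.14, 0.713], [0.096, 0.99, -0.102], [-0.721, -0.001, -0.693]]
wrist_force: [-0.4, 0.2, -6.5]
grip_width: 0.0595
grasp_force: 45.0
q [ 19.  30. -15. 135. 167.  32. -75.] G [ 0.6094 -0.1219  0.075 ]
[ -3.  27.  -9. 138. 125.  39. -70.]
   [-0.21, 0.43, 0.07, 0.0, 0.0, -0.73]
   [-0.19, 0.42, 0.07, 0.0, 0.0, -0.73]
   [-0.17, 0.42, 0.07, 0.0, 0.0, -0.73]
   [-0.15, 0.41, 0.07, 0.0, 0.0, -0.73]
   [-0.13, 0.4, 0.07, 0.0, 0.0, -0.73]
[-21.  35. -13. 121.  63.  62. -64.]
   [-0.02, 0.51, -0.03, 0.0, 0.0, -0.73]
   [-0.0, 0.5, -0.03, 0.0, 0.0, -0.73]
   [0.01, 0.49, -0.03, 0.0, 0.0, -0.73]
   [0.03, 0.48, -0.03, 0.0, 0.0, -0.73]
   [0.05, 0.46, -0.03, 0.0, 0.0, -0.73]
   [0.06, 0.44, -0.03, 0.0, 0.0, -0.73]
   [0.07, 0.43, -0.03, 0.0, 0.0, -0.73]
   [0.08, 0.41, -0.03, 0.0, 0.0, -0.73]
   [0.09, 0.39, -0.03, 0.0, 0.0, -0.73]
   [0.1, 0.37, -0.03, 0.0, 0.0, -0.73]
```

```bash
python3 -m inch '[[-0.2,0.4,0.1,0,0,-0.73,1],[-0.2,0.4,0.1,0,0,-0.73,1],[-0.15,0.4,0.1,0,0,-0.73,1],[-0.15,0.4,0.05,0,0,-0.73,1],[-0.15,0.4,0,0,0,-0.73,1]]' >/dev/null && python3 -m inch '[[0,0.5,0,0,0,-0.73,1],[0,0.5,0,0,0,-0.73,1],[0,0.5,0,0,0,-0.73,1],[0.05,0.5,-0.05,0,0,-0.73,1],[0.05,0.45,-0.05,0,0,-0.73,1]]' >/dev/null && python3 -m inch '[[0.05,0.45,-0.05,0,0,-0.73,1],[0.05,0.45,-0.05,0,0,-0.73,1],[0.1,0.4,-0.05,0,0,-0.73,1],[0.1,0.4,0,0,0,-0.73,1],[0.1,0.4,0,0,0,-0.73,1]]' >/dev/null && python3 -m inch '[[0,0,0,0,0,0,1],[0,0,0,0,0,0,1],[0,0,0,0,0,0,1],[0,0,0,0,0,0,1],[0,0,0,0,0,0,1]]'
python3 - <<'E'
from arc import *
arc([([.5195,-.0195,.056],0,5)])
cv2.imwrite("pics/v4.png",np.vstack([snapshot("scene")[150:350,160:480],snapshot("side")[120:320,170:490]]).repeat(1,0)); s=telemetry.state(); print(np.array(s["wrist_force"]),np.array(s["wrist_torque"]))
im=cv2.imread("pics/v4.png"); cv2.imwrite("pics/v4.png",cv2.resize(im,(480,600)))
E
```

```text
t: 10.72
ee_pos: [0.4841, 0.0902, 0.1915]
ee_rot: [[-0.229, 0.944, 0.236], [0.653, 0.329, -0.682], [-0.722, -0.002, -0.692]]
wrist_force: [-0.0, -0.2, -5.3]
grip_width: 0.0593
grasp_force: 45.0
q [-24.  34.  -9. 121.  62.  60. -63.] G [ 0.5226 -0.021   0.0787]
[-25.  37.  -9. 121.  64.  59. -66.]
   [-0.02, 0.01, -0.15, 0.0, 0.0, 0.0]
   [-0.02, 0.01, -0.15, 0.0, 0.0, 0.0]
   [-0.02, 0.01, -0.15, 0.0, 0.0, 0.0]
   [-0.02, 0.01, -0.15, 0.0, 0.0, 0.0]
   [-0.02, 0.01, -0.15, 0.0, 0.0, 0.0]
[-0.1818 -0.6123 -5.7343] [ 1.4934  0.4326 -0.0531]
```

View pics/v4.png

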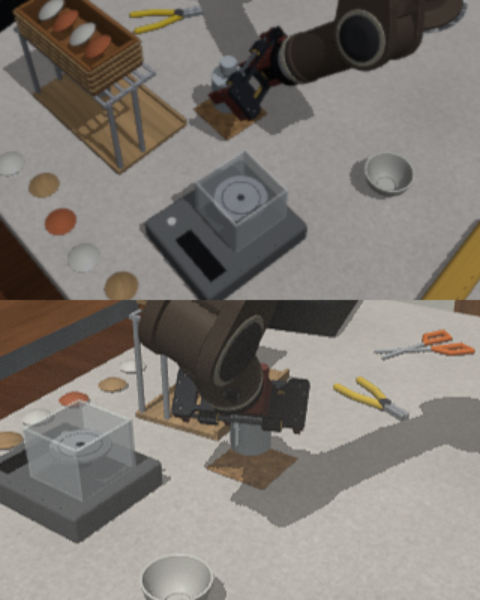

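The picture shows the weight upright in the gripper over the middle of the pad (side crop 250,440). I'm lowering it now.

```bash
python3 -m inch '[[-0.03,0.02,-0.15,0,0,0,1],[-0.03,0.02,-0.15,0,0,0,1],[-0.02,0,-0.15,0,0,0,1],[-0.02,0,-0.15,0,0,0,1],[0,0,-0.15,0,0,0,1]]' | grep -E "pos|force" && python3 -m inch '[[0,0,-0.04,0,0,0,1],[0,0,-0.04,0,0,0,1],[0,0,-0.03,0,0,0,1],[0,0,0,0,0,0,1],[0,0,0,0,0,0,1]]'  | grep -E "pos|force"
```

```text
ee_pos: [0.4813, 0.0926, 0.1681]
wrist_force: [0.1, -1.4, -6.0]
grasp_force: 45.0
ee_pos: [0.4816, 0.0925, 0.1656]
wrist_force: [-0.2, -0.0, -5.9]
grasp_force: 45.0
```

```bash
python3 -m inch '[[0,0,-0.03,0,0,0,1],[0,0,-0.03,0,0,0,1],[0,0,0,0,0,0,1],[0,0,0,0,0,0,1],[0,0,0,0,0,0,1]]' | grep -E "pos|t_force"; python3 -m inch '[[0,0,-0.02,0,0,0,1],[0,0,-0.02,0,0,0,1],[0,0,0,0,0,0,1],[0,0,0,0,0,0,1],[0,0,0,0,0,0,1]]' | grep -E "pos|t_force"
```

```text
ee_pos: [0.4815, 0.0925, 0.1638]
wrist_force: [0.2, 0.2, -5.8]
ee_pos: [0.4815, 0.0926, 0.1632]
wrist_force: [-4.6, 3.2, 5.4]
```

```bash
python3 -m inch '[[0,0,0,0,0,0,0.2],[0,0,0,0,0,0,-0.2],[0,0,0,0,0,0,-0.6],[0,0,0,0,0,0,-1],[0,0,0,0,0,0,-1]]' | grep -E "pos|force|width"; python3 -m inch '[[0,0,0,0,0,0,-1],[0,0,0,0,0,0,-1],[0,0,0,0,0,0,-1],[0,0,0,0,0,0,-1],[0,0,0,0,0,0,-1]]' | grep -E "pos|force|width"
python3 - <<'E'
from to import *
s=telemetry.state(); R=np.array(s["ee_rot"]); q=np.array(s["joint_positions"]); p=np.array(s["ee_pos"]); G=p+.163*R[:,2]; print("G",G)
p1=p-.1*R[:,2]; q1=sim(q,[np.r_[-R[:,2]*.02/.03,0,0,0]]*5); print(q1.round(0),p1)
# top-down goals above weight, yaw options for tool x; rotate minimal from R
for yaw in range(0,360,45):
    Rt=np.diag([1,-1,-1.]); Rt=Ro.from_euler('z',yaw,degrees=True).as_matrix()@Rt
    ang=Ro.from_matrix(Rt@R.T).magnitude(); x,e,a=ik(np.array([.52,-.02,.31]),Rt,q1,2e-4); x2,e2,a2=ik(np.array([.674,.174,.36]),Rt,x,2e-4); print(yaw,np.degrees(ang).round(0),x.round(0),round(e,3),x2.round(0),round(e2,3))
E
```

```text
ee_pos: [0.4818, 0.0923, 0.1628]
wrist_force: [0.8, -0.4, -0.1]
grip_width: 0.0756
grasp_force: 0.0
ee_pos: [0.4815, 0.0925, 0.1625]
wrist_force: [-0.2, 0.3, 0.4]
grip_width: 0.0877
grasp_force: 0.0
G [ 0.5201 -0.0186  0.0497]
[-29.  31. -13. 118.  54.  67. -61.] [0.4579 0.1607 0.2317]
0 116.0 [ -2.  20.  -1. 112.   1.  49. -94.] 0.0 [ -18.   33.   -2.   83.    1.   64. -109.] 0.0
45 78.0 [  6.  20. -12. 111.   5.  49. -53.] 0.0 [-11.  33. -11.  83.   7.  65. -69.] 0.0
90 50.0 [ 16.  21. -23. 111.  11.  50. -13.] 0.0 [ -5.  34. -22.  82.  13.  66. -28.] 0.0
135 53.0 [ 27.  24. -39. 110.  19.  52.  24.] 0.0 [  4.  37. -36.  81.  22.  68.  10.] 0.0
180 83.0 [ 44.  35. -64. 109.  36.  60.  54.] 0.0 [ 15.  45. -58.  81.  38.  75.  45.] 0.0
225 121.0 [ 51.  47. -81. 109.  50.  71.  88.] 0.0 [ 20.  53. -74.  80.  51.  83.  82.] 0.0
270 162.0 [ 52.  50. -84. 109.  52.  74. 131.] 0.0 [ 21.  55. -77.  80.  53.  85. 126.] 0.0
315 156.0 [ -10.   20.    9.  112.   -4.   48. -134.] 0.0 [ -24.   33.    8.   84.   -5.   64. -150.] 0.0
```

```bash
python3 -m inch '[[-0.16,0.45,0.46,0,0,0,-1],[-0.16,0.45,0.46,0,0,0,-1],[-0.16,0.45,0.46,0,0,0,-1],[-0.16,0.45,0.46,0,0,0,-1],[-0.16,0.45,0.46,0,0,0,-1]]' | grep -E "pos|t_force"; python3 -m inch '[[0,0.3,0.95,0,0,0,-1],[0,0.1,0.95,0,0,0,-1],[0,0,0.95,0,0,0,-1],[0,0,0.8,0,0,0,-1],[0,0,0.3,0,0,0,-1]]' | grep -E "pos|t_force"
python3 - <<'E'
from to import *
s=telemetry.state(); R=np.array(s["ee_rot"]); x=R[:,0]*[1,1,0]; x/=np.linalg.norm(x); z=np.array([0,0,-1.]); Rt=np.c_[x,np.cross(z,x),z]
go([.52,-.05,.36],Rt,10)
E
```

```text
ee_pos: [0.4571, 0.1606, 0.2322]
wrist_force: [0.2, -0.3, -0.4]
ee_pos: [0.4578, 0.1723, 0.3532]
wrist_force: [-0.6, -0.0, 0.4]
t 14.15 at [0.4578 0.1723 0.3532] q [-29.  20. -14. 113.  48.  77. -48.]
total [ 2.07 -7.41  0.23] [ 7.6   2.66 -0.02] n 10 per row [ 0.21 -0.74  0.02  0.76  0.27 -0.  ] ->q [ 12.  17. -14. 108.   5.  56.  14.]
```

```bash
python3 -m inch '[[0.2,-0.75,0,0.76,0.27,0,-1],[0.2,-0.75,0,0.76,0.27,0,-1],[0.2,-0.75,0,0.76,0.27,0,-1],[0.2,-0.75,0,0.76,0.27,0,-1],[0.2,-0.75,0,0.76,0.27,0,-1]]' >/dev/null; python3 -m inch '[[0.2,-0.75,0.1,0.76,0.27,0,-1],[0.2,-0.75,0.1,0.76,0.27,0,-1],[0.2,-0.75,0,0.76,0.27,0,-1],[0.2,-0.7,0,0.76,0.27,0,-1],[0.2,-0.7,0,0.76,0.27,0,-1]]' >/dev/null;  python3 -m inch '[[0,0,0,0,0,0,-1],[0,0,0,0,0,0,-1],[0,0,0,0,0,0,-1],[0,0,0,0,0,0,-1],[0,0,0,0,0,0,-1]]' | grep -E "pos|t_force"; python3 look.py w5
```

```text
ee_pos: [0.5173, -0.0483, 0.3559]
wrist_force: [0.3, 0.4, 0.2]
15.4 [ 0.5173 -0.0483  0.3559] [[-0.3343  0.9424 -0.0054]
 [ 0.9425  0.3343 -0.0017]
 [ 0.0002 -0.0057 -1.    ]] [ 11.3913  17.1212 -13.892  108.4683   5.0407  55.3023  14.7273]
```

View pics/w5.png

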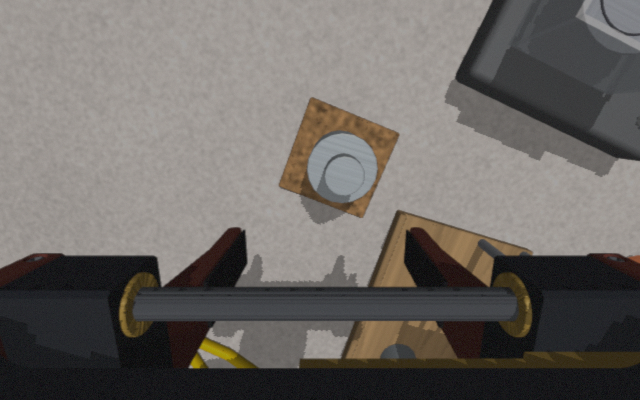

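The weight stands upright on the pad, with its knob circle at about (344,175) and body top at about (342,167).

Run:
```python
from to import *
s=json.load(open("pics/w5.json")); w=cam("wrist",s); im=cv2.cvtColor(cv2.imread("pics/w5.png"),cv2.COLOR_BGR2GRAY)[110:220,280:410]
im2=cv2.resize(im,None,fx=4,fy=4,interpolation=cv2.INTER_CUBIC)
for a,b in((64,100),(120,160)):
    c=cv2.HoughCircles(im2,cv2.HOUGH_GRADIENT,1,30,param1=80,param2=15,minRadius=a,maxRadius=b)
    if c is not None:
        for x in c[0][:2]:
            p=(x[0]/4+280-.4,x[1]/4+110-.4); print(p,x[2]/4,"z.109",plane(w,p,.109)[:2],"z.074",plane(w,p,.074)[:2])
R=np.array(s["ee_rot"]); x=R[:,0]*[1,1,0]; x/=np.linalg.norm(x); z=np.array([0,0,-1.]); Rt=np.c_[x,np.cross(z,x),z]
print("pad centre",plane(w,(339,157),.004)); go([.52,-.018,.30],Rt,5)
```

```text
(np.float32(343.975), np.float32(175.475)) 19.3 z.109 [ 0.52   -0.0174] z.074 [ 0.5238 -0.0225]
(np.float32(342.225), np.float32(167.725)) 34.6 z.109 [ 0.5168 -0.0124] z.074 [ 0.5201 -0.0168]
(np.float32(349.975), np.float32(185.725)) 31.0 z.109 [ 0.5268 -0.0231] z.074 [ 0.5317 -0.0291]
pad centre [ 0.5195 -0.016   0.004 ]
t 15.45 at [ 0.5173 -0.0485  0.356 ] q [ 11.  17. -14. 108.   5.  55.  15.]
total [ 0.09  1.02 -1.87] [ 0.02 -0.05  0.  ] n 5 per row [ 0.02  0.2  -0.37  0.   -0.01  0.  ] ->q [  8.  21. -14. 112.   7.  48.  10.]
```

```bash
python3 -m inch '[[0.02,0.21,-0.3,0,-0.01,0,-1],[0.02,0.21,-0.4,0,-0.01,0,-1],[0.02,0.21,-0.4,0,-0.01,0,-1],[0.02,0.21,-0.4,0.01,-0.01,0,-1],[0.01,0.2,-0.3,0.01,-0.01,0,-1]]' | grep -E "pos|t_force"; python3 -m inch '[[0,0,-0.3,0,0,0,-1],[0,0,-0.3,0,0,0,-1],[0,0,-0.3,0,0,0,-1],[0,0,-0.2,0,0,0,-1],[0,0,-0.1,0,0,0,-1]]' | grep -vE grasp;python3 -m inch '[[0,0,0,0,0,0,-1],[0,0,0,0,0,0,-0.5],[0,0,0,0,0,0,0],[0,0,0,0,0,0,0.2],[0,0,0,0,0,0,0.2]]' | grep -vE grasp
```

```text
ee_pos: [0.5198, -0.0173, 0.3006]
wrist_force: [-0.1, 0.3, -0.5]
t: 16.28
ee_pos: [0.52, -0.0191, 0.265]
ee_rot: [[-0.331, 0.944, -0.001], [0.944, 0.331, 0.0], [0.001, -0.001, -1.0]]
wrist_force: [-0.3, 0.1, 0.2]
grip_width: 0.0877
t: 16.7
ee_pos: [0.5203, -0.0188, 0.2665]
ee_rot: [[-0.332, 0.943, 0.001], [0.943, 0.332, 0.001], [0.0, 0.001, -1.0]]
wrist_force: [-0.6, -0.4, -0.2]
grip_width: 0.0645
```

```bash
python3 -m inch '[[0,0.05,-0.05,0,0,0,0.1],[0,0,-0.05,0,0,0,0.1],[0,0,0,0,0,0,0.1],[0,0,0,0,0,0,1],[0,0,0,0,0,0,1]]' 25 | grep -vE rot;python3 -m inch '[[0,0,0,0,0,0,1],[0,0,0,0,0,0,1],[0,0,0,0,0,0,1],[0,0,0,0,0,0,1],[0,0,0,0,0,0,1]]' 30 | grep -vE rot
```

```text
t: 17.12
ee_pos: [0.5202, -0.0172, 0.263]
wrist_force: [-0.6, 0.2, -0.9]
grip_width: 0.0315
grasp_force: 0.4
t: 17.53
ee_pos: [0.5201, -0.0173, 0.263]
wrist_force: [-1.1, -0.4, -0.1]
grip_width: 0.0289
grasp_force: 30.0
```

```bash
python3 -m inch '[[0,0,0.2,0,0,0,1],[0,0,0.5,0,0,0,1],[0,0,0.7,0,0,0,1],[0,0,0.7,0,0,0,1],[0,0,0.7,0,0,0,1]]' 35 | grep -vE rot;python3 -m inch '[[0,0,0.7,0,0,0,1],[0,0,0.7,0,0,0,1],[0.1,0.1,0.5,0,0,0,1],[0.3,0.4,0.2,0,0,0,1],[0.4,0.5,0,0,0,0,1]]' | grep -vE rot; python3 -m inch '[[0.5,0.6,0,0,0,0,1],[0.6,0.75,0,0,0,0,1],[0.6,0.75,0,0,0,0,1],[0.6,0.75,0,0,0,0,1],[0.6,0.75,0,0,0,0,1]]' | grep -vE rot;python3 -m inch '[[0.5,0.65,0,0,0,0,1],[0.4,0.5,0,0,0,0,1],[0.3,0.4,0,0,0,0,1],[0.2,0.2,0,0,0,0,1],[0,0,0,0,0,0,1]]' | grep -vE rot; python3 -m inch '[[0,0,0,0,0,0,1],[0,0,0,0,0,0,1],[0,0,0,0,0,0,1],[0,0,0,0,0,0,1],[0,0,0,0,0,0,1]]'
```

```text
t: 17.95
ee_pos: [0.5198, -0.0172, 0.3475]
wrist_force: [0.1, 0.3, -6.1]
grip_width: 0.0292
grasp_force: 35.0
t: 18.37
ee_pos: [0.5442, 0.0119, 0.412]
wrist_force: [1.2, -0.3, -6.5]
grip_width: 0.0292
grasp_force: 35.0
t: 18.78
ee_pos: [0.6317, 0.1217, 0.4093]
wrist_force: [0.1, -0.2, -5.7]
grip_width: 0.0292
grasp_force: 35.0
t: 19.2
ee_pos: [0.6735, 0.1749, 0.4088]
wrist_force: [-0.8, 0.6, -6.4]
grip_width: 0.0293
grasp_force: 35.0
t: 19.62
ee_pos: [0.6731, 0.1725, 0.4104]
ee_rot: [[-0.331, 0.944, 0.0], [0.944, 0.331, 0.0], [0.0, 0.0, -1.0]]
wrist_force: [-0.5, -0.6, -6.3]
grip_width: 0.0292
grasp_force: 35.0
```

```bash
python3 -m inch '[[0.02,0.02,-0.2,0,0,0,1],[0.01,0.02,-0.25,0,0,0,1],[0,0.01,-0.25,0,0,0,1],[0,0,-0.2,0,0,0,1],[0,0,-0.15,0,0,0,1]]' | grep -vE rot;python3 -m inch '[[0,0,-0.2,0,0,0,1],[0,0,-0.2,0,0,0,1],[0,0,-0.2,0,0,0,1],[0,0,-0.1,0,0,0,1],[0,0,0,0,0,0,1]]' | grep -vE rot;python3 -m inch '[[0,0,-0.1,0,0,0,1],[0,0,-0.1,0,0,0,1],[0,0,0,0,0,0,1],[0,0,0,0,0,0,1],[0,0,0,0,0,0,1]]'
python3 - <<'E'
from h import *
A=snapshot("scene"); B=snapshot("side"); cv2.imwrite("pics/A6.png",A); cv2.imwrite("pics/B6.png",B)
cv2.imwrite("pics/v6.png",np.hstack([cv2.resize(A[220:350,250:380],(400,400),interpolation=2),cv2.resize(B[150:280,150:280],(400,400),interpolation=2)]))
E
```

```text
t: 20.03
ee_pos: [0.6739, 0.1747, 0.3769]
wrist_force: [0.0, -0.4, -6.7]
grip_width: 0.0292
grasp_force: 35.0
t: 20.45
ee_pos: [0.6739, 0.1746, 0.3564]
wrist_force: [-1.6, -0.1, -5.8]
grip_width: 0.0295
grasp_force: 35.0
t: 20.87
ee_pos: [0.6742, 0.1748, 0.3518]
ee_rot: [[-0.332, 0.943, 0.0], [0.943, 0.332, 0.001], [0.001, 0.0, -1.0]]
wrist_force: [0.6, -0.3, -7.1]
grip_width: 0.0294
grasp_force: 35.0
```

View pics/v6.png

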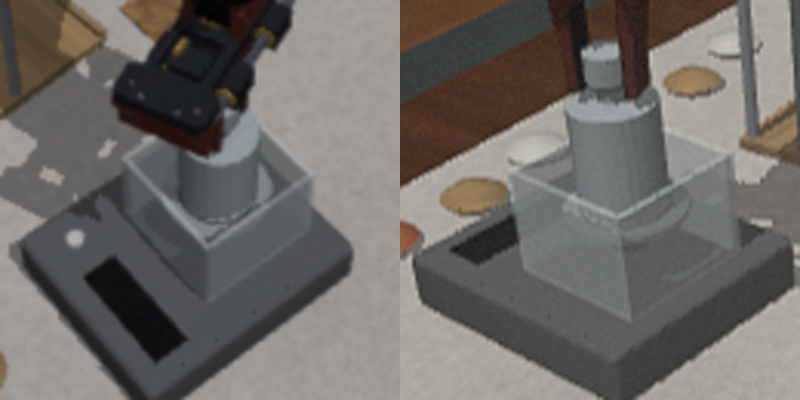

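The views show the weight hanging upright inside the screen just above the pan (scene zoom 218,185; side zoom 619,160).

Run:
```python
from h import *
for n,m,y in(("scene",320.9,220+180*.325),("side",221.2,150+180*.325)):
    c=cam(n)
    for z in(.11,.12,.13): print(n,z,proj(c,[.6741,.174,z]),"seen",m,y)
    print(n,"mm/px", 1000/np.linalg.norm(proj(c,[.6741,.174,.12])-proj(c,[.6741,.174,.121]))/1000)
```

```text
scene 0.11 [320.8044 275.5044] seen 320.9 278.5
scene 0.12 [320.8529 272.9827] seen 320.9 278.5
scene 0.13 [320.9022 270.4262] seen 320.9 278.5
scene mm/px 3.9350914108544273
side 0.11 [221.5039 205.4258] seen 221.2 208.5
side 0.12 [220.9481 201.0467] seen 221.2 208.5
side 0.13 [220.3865 196.6226] seen 221.2 208.5
side mm/px 2.2527292713224965
```

```bash
for i in 1 2; do python3 -m inch '[[0,0,-0.05,0,0,0,1],[0,0,-0.04,0,0,0,1],[0,0,-0.04,0,0,0,1],[0,0,-0.04,0,0,0,1],[0,0,-0.04,0,0,0,1]]' | grep -E "pos|t_force"; done; python3 -m inch '[[0,0,-0.02,0,0,0,1],[0,0,0,0,0,0,1],[0,0,0,0,0,0,1],[0,0,0,0,0,0,1],[0,0,0,0,0,0,1]]' | grep -E "pos|t_force"
```

```text
ee_pos: [0.6741, 0.1747, 0.345]
wrist_force: [-0.0, -0.2, -7.6]
ee_pos: [0.6741, 0.1747, 0.3391]
wrist_force: [-1.5, -0.1, -2.6]
ee_pos: [0.6741, 0.1748, 0.3385]
wrist_force: [-1.4, -0.2, -2.8]
```

```bash
python3 -m inch '[[0,0,-0.04,0,0,0,1],[0,0,-0.04,0,0,0,1],[0,0,-0.04,0,0,0,1],[0,0,-0.02,0,0,0,1],[0,0,0,0,0,0,1]]' | grep -E "pos|t_force"; python3 -m inch '[[0,0,0,0,0,0,1],[0,0,0,0,0,0,1],[0,0,0,0,0,0,1],[0,0,0,0,0,0,1],[0,0,0,0,0,0,1]]' | grep -E "pos|t_force"
```

```text
ee_pos: [0.6741, 0.1747, 0.3342]
wrist_force: [-1.8, -0.7, -0.1]
ee_pos: [0.6741, 0.1747, 0.3342]
wrist_force: [-1.8, -0.6, -0.2]
```

```bash
python3 -m inch '[[0,0,0,0,0,0,0.5],[0,0,0,0,0,0,0.3],[0,0,0,0,0,0,0.1],[0,0,0,0,0,0,0],[0,0,0,0,0,0,0]]' 6 | grep -vE rot; python3 -m inch '[[0,0,0,0,0,0,0],[0,0,0,0,0,0,-0.3],[0,0,0,0,0,0,-0.3],[0,0,0,0,0,0,-0.3],[0,0,0,0,0,0,-0.3]]' | grep -vE rot; python3 -m inch '[[0,0,0.2,0,0,0,-0.3],[0,0,0.5,0,0,0,-0.3],[0,0,0.7,0,0,0,-0.3],[0,0,0.8,0,0,0,-0.3],[0,0,0.8,0,0,0,-0.3]]' | grep -vE rot; python3 -m inch '[[0,0,0.5,0,0,0,-0.3],[-0.5,-0.5,0,0,0,0,-0.3],[-0.8,-0.8,0,0,0,0,-0.3],[-0.8,-0.8,0,0,0,0,-0.3],[-0.5,-0.5,0,0,0,0,-0.3]]' | grep -vE rot; python3 -m inch '[[0,0,0,0,0,0,-0.3],[0,0,0,0,0,0,-0.3],[0,0,0,0,0,0,-0.3],[0,0,0,0,0,0,-0.3],[0,0,0,0,0,0,-0.3]]' | grep -vE rot
python3 - <<'E'
from h import *
A=snapshot("scene"); B=snapshot("side")
cv2.imwrite("pics/v7.png",np.hstack([cv2.resize(A[130:350,180:400],(400,400),interpolation=2),cv2.resize(B[120:340,140:360],(400,400),interpolation=2)]))
E
```

```text
t: 23.47
ee_pos: [0.6743, 0.1748, 0.3343]
wrist_force: [-0.5, -0.1, 0.1]
grip_width: 0.043
grasp_force: 0.0
t: 23.88
ee_pos: [0.6741, 0.1748, 0.3342]
wrist_force: [0.2, -0.4, 0.2]
grip_width: 0.0569
grasp_force: 0.0
t: 24.3
ee_pos: [0.674, 0.1747, 0.4254]
wrist_force: [0.2, 0.0, 0.6]
grip_width: 0.057
grasp_force: 0.0
t: 24.72
ee_pos: [0.5944, 0.0946, 0.4397]
wrist_force: [0.6, -0.7, -0.3]
grip_width: 0.0573
grasp_force: 0.0
t: 25.13
ee_pos: [0.5966, 0.0978, 0.4389]
wrist_force: [0.0, -0.8, -0.3]
grip_width: 0.057
grasp_force: 0.0
```

View pics/v7.png

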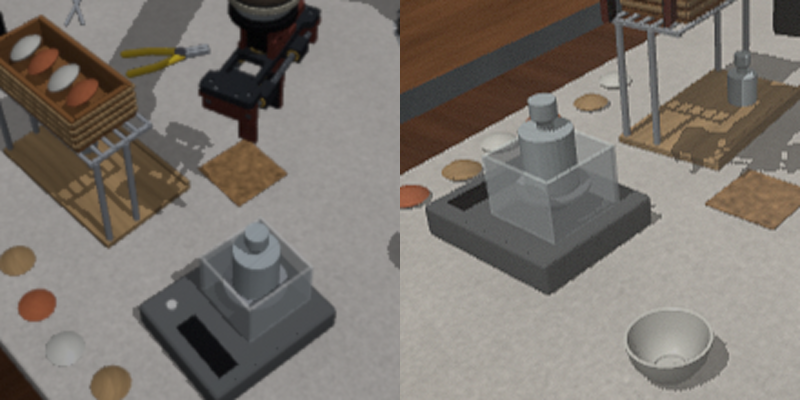

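The weight stands upright in the middle of the pan (scene zoom 256,265; side zoom 546,145). The small weight, dish and pliers haven't moved.

```bash
python3 -c "
from cell import job; print(job.hand_in())"
```

```text
the job is handed in; nothing more can be done
None
```

The job is handed in: I stood the larger weight on the cork pad and let go, then regripped it by the knob and lowered it gently onto the middle of the scale's pan, where it stands released and upright; the small weight, dish and pliers look unmoved.

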